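# Open the tinning hood for work

## Robot

A 6-joint arm with a two-finger parallel gripper is mounted at the origin on a cart in front of the work surface, level with it; the furniture and walls round the work are solid. World frame = base frame: x ahead of the robot, y to its left, z up, the work surface at z = 0. Lengths are in m, angles in rad, forces in N, time in s.
With the tool pointing down it reaches from about 0.375 to 0.9 m from the base axis. Payload 3.1 kg.
Tool frame: the origin (TCP) lies between the finger pads; the fingertips stand manip.nose_length ahead of it and the grasp point (between the pads) lies 5 mm behind it (manip.nose_length is the distance from the TCP to the fingertips, in m); z points along the fingers, y is the line along which they close (so a half turn about z gives the same grasp; the last joint's range is limited). The gripper opens to 85 mm and grips with 20 to 120 N. Pads are 22 mm wide; open, the fingers measure 114 mm over their backs; the gripper's body (76 mm by 85 mm) begins 54 mm behind the grasp point. The pads swing forward as they close: fully open they stand 13 mm farther back than shut.
Start: joints at [0.983, 0.527, 1.433, -0, 1.181, -0.178], TCP at [0.249, 0.573, 0.245] pointing down, gripper open.
Joint ranges: [-3.08, 3.08], [-0.75, 2.2], [0.22, 2.44], [-1.43, 4.57], [0, 2.65], [-2.85, 2.85]. Speed limits (rad/s): [2.79, 2.79, 3.14, 3.14, 3.14, 3.14].

## Interface

Orientations are given as a unit quaternion [x, y, z, w].
In Python, from station import monitor, eyes, job, manip gives the robot as it stands.
- The arm moves only by the shell command python3 -m pendant 'ROWS' [FORCE]. ROWS is JSON, a list that holds one entry, the list of rows, each a list of 7 numbers: the shift along the tool's x, y, z as a fraction of full scale, then the turn, a rotation vector about the tool's x, y, z as a fraction of full scale, then the opening, from 0 (shut) to 1 (fully open). A call has 1 to 20 rows; each row shifts and turns the commanded pose from where the row before left it, along the tool's axes as they then stand; what a row does not reach is not made up. Full scale, the value 1, is 800 mm for a shift and 0.12 rad for a turn. A row lasts 1/10 s, in which the tool goes at most 50 mm and 8.59 degrees, less where a joint would pass 70% of its speed; a pose out of reach is approached as far as the arm can. A call with a number of a shift or a turn outside -1 to 1 is refused whole. A call with a gripper value outside its range is refused whole. The fingers move at their own pace and stop on an object; FORCE is the grip in N (left out, the last holds). Time passes only in rows, so rows that do not move let the fingers close. It gives the time, the measured TCP pose, the force, the opening and the grip force at its end, in the units of the state.
- monitor.sense(): the state, without advancing time (a new reading comes with each control period).
- eyes.snapshot(name): name is "scene" or "top" or "wrist"; returns a dict with "pixels" (400x640x3 uint8, red, green, blue), "depth" (400x640 float32, m along the optical axis (not along the pixel's ray), 0 where there is no reading), "intrinsics" (3x3 intrinsics, pixels), "k1" (the pictures are not rectified: a ray, as slopes to the right and down, at radius r is drawn at 1 + k1 r^2 times it, then the intrinsics apply), "eye" and "attitude" of the camera in the world. Camera axes: x right, y down, z forward; pixel columns grow to the right and rows downward; lengths in m; the calibration is good to about 2 mm. A picture is of the moment at which its call begins.
- job.sign_off(): hands the job in; it is judged then, once.
The state is a dict: "t": time; "q": joint angles; "qd": joint speeds; "tau": joint torques, N m; "tcp_pos": TCP position; "tool_rot": TCP orientation; "force": force on the tool from outside, world axes, zero at the start; "ft_torque": the same for the moment, N m; "finger_gap": opening from 0.0 (shut) to 1.0 (fully open); "gripper_force": force on a finger pad.
Only numpy, scipy, OpenCV 4.12 (cv2) and the standard library are available. Lean on these libraries where they do the work, as an engineer would, in place of code of your own. Each camera call takes 0.05 s, during which the arm holds its last target. There are 200 camera calls.

## Task

Get the small tinning hood ready for work without grasping anything: first switch its extraction on by pressing down the raised end of the rocker switch on the control box at its front right corner. Then, with the fingertips beneath the lip of the hood's counterweighted sash, push the sash up until the arrow on it is level with the arrow of the height marker on the left-hand post, take the hand away and leave the sash standing there. Leave the flux bottle, the spool and the pliers beside the hood where they are.

Things in the scene. Friction and masses are not known exactly. Their poses are not given: they have to be found in the camera images.
- hood: grey tinning hood, 116 deep x 320 wide x 410 high, fixed to the table; aluminium posts 22 wide in front, centred 122 left and right of the origin. Origin: on the table midway between the posts, 82 behind their front faces, 33 before the back; x from front to back, y left, z up. Control box 120 x 76 x 32 high: 70 to 190 before the origin, centred 94 right. Counterweights run outside the posts
- sash (a joint): height of the sash (clear window in an aluminium frame, sliding straight up between the posts) above its lowest position, m, 0 to 0.15; 0 at the start; counterweights balance it, about 3 N moves it and it stays where it is left, but a finger that drags on it takes it along, up or down
- lip_mid (a point): underside of the sash's lip (aluminium ledge along its bottom, 168 wide, 10 thick, sticking out 30 in front of the posts, flat below, front edge rounded, a sloping cover strip above) at mid width, 5 behind its front edge. 75 above the table at the start; nothing below it but the control box under its right half. Fingers tilted forward by 20 to 45 degrees get under it. Axes as the hood's
- sash_arrow (a point): tip of the dark arrow on the left end of the sash's bottom rail, pointing left at the post; 20 above the lip's underside; arrow 21 long, 20 high. Moves with the sash
- marker_arrow (a point): tip of the dark arrow of the height marker (aluminium clamp block 24 x 26 with a round black screw) on the front of the left-hand post, pointing right; stands 60 to 130 above the sash arrow's lowest position, 6 to the left of its path and 8 in front of it. It stays where it is clamped
- rocker (a joint): angle of the black rocker switch on top of the control box: 0 off (the half nearer the robot stands up), 0.36 rad on (near half down level, far half stands up); about 2 N on the near end tips it and it stays
- rocker_pad (a point): top of the near half of the rocker, 16 mm towards the robot from its pivot, in the middle of its width; press here, straight down. Rocker 44 long (hood x) x 26 wide; at the start the point stands about 52 above the table, pressed about 47. The bezel round it is 37 above the table
- flux_bottle: white bottle with a red spout, 62 diameter x 150 high, standing loose to the left of the hood; bystander. Origin: centre of its underside
- spool: spool of solder wire with blue flanges, 56 diameter x 32 high, loose to the left of the hood; bystander. Origin: centre of its underside
- pliers: long-nose pliers with blue grips, 60 x 156 x 12, lying loose in front of the hood on the left; bystander. Origin: centre of its underside

How it is judged:
On the way, in this order (a step that is already met when the one before it is completed fails the run):
1. the extraction rocker is switched on (value of joint rocker above 0.3 rad), for 0.1 s.
2. the sash is on its way up, pushed by the fingers at its lip (distance of lip_mid from where it was at the start of the episode above 0.02 m and (contact force between the fingers and sash_c0 above 0.3 N or contact force between the fingers and sash_c1 above 0.3 N)), for 0.05 s.
3. the sash arrow is level with the marker arrow within 8 mm (z of sash_arrow in the frame of marker_arrow between -0.008 and 0.008 m), for 0.3 s.
At the end, for the whole second after the job is handed in: The rocker is on (above 0.3 rad), the tip of the sash arrow is within 8 mm of the height of the marker arrow's tip, the sash is at rest, and bottle, spool and pliers are within 30 mm of where they stood (all of step 3 and value of joint rocker above 0.3 rad and velocity of joint sash between -0.005 and 0.005 m/s and distance of each of flux_bottle, spool, pliers from where it was at the start of the episode below 0.03 m); the robot touches nothing.
It fails at once if the sash is raised more than 15 mm before the extraction is on (distance of lip_mid from where it was at the start of the episode above 0.015 m and value of joint rocker below 0.25 rad).
It fails at once if the lip is gripped: pressed by the fingers from below and on its cover strip above at the same time ((contact force between the fingers and sash_c0 above 1.5 N or contact force between the fingers and sash_c1 above 1.5 N) and contact force between the fingers and sash_c2 above 1.5 N).
It fails at once if the flux bottle, spool or pliers is lifted or moved by more than 30 mm (distance of any of flux_bottle, spool, pliers from where it was at the start of the episode above 0.03 m).
It fails at once if the bottle is tipped over (angle between flux_bottle's own z axis and vertical above 0.5 rad).
It also fails if it takes over 42 s, if anything falls off the work surface, if the arm or the gripper's body presses on something with over 40 N, if the wrist force passes 120 N, or if a joint passes its speed limit or range.

## Working session

There is one attempt and no reset: what is moved stays moved. The work goes in short steps, Python scripts to look and compute and a shell command to move; the robot and the scene stay as the last step left them, time stands still between calls to the robot, and variables do not carry over. Pictures are saved under pics/ and viewed, at most 10 in all, crops included, and the job is handed in when it is done.

```bash
ls; mkdir -p pics; cat > h.py <<'E'
import numpy as np, cv2
from scipy.spatial.transform import Rotation as R
from station import monitor, eyes, job, manip
def snap(n,f=None):
    s=eyes.snapshot(n)
    if f: cv2.imwrite('pics/'+f,s['pixels'][:,:,::-1])
    np.savez('snap_%s.npz'%n,**{k:np.array(v) for k,v in s.items()})
    return s
def att(s):
    a=np.array(s['attitude']); return a if a.shape==(3,3) else R.from_quat(a).as_matrix()
def ray(s,u,v):
    K=np.array(s['intrinsics']); k=float(s['k1'])
    d=np.array([(u-K[0,2])/K[0,0],(v-K[1,2])/K[1,1]]); p=d.copy()
    for _ in range(20): p=d/(1+k*(p@p))
    return np.array(s['eye']),att(s)@np.array([p[0],p[1],1.])
def plane(s,u,v,z):
    e,d=ray(s,u,v); return e+d*(z-e[2])/d[2]
def dep(s,u,v):
    e,d=ray(s,u,v); return e+d*float(s['depth'][int(round(v)),int(round(u))])
def load(n): return dict(np.load('snap_%s.npz'%n))
E
python3 - <<'E'
from h import *
print(manip.nose_length, monitor.sense())
for n in('scene','top'):
    s=snap(n,n+'0.png'); print(n,s['eye'],s['attitude'],s['k1'],s['intrinsics'])
E
```

```text
pics
0.014 {'t': 0.0, 'q': array([ 9.82456430e-01,  5.28482920e-01,  1.43389135e+00, -1.18094641e-05,
        1.18137225e+00, -1.78531831e-01]), 'qd': array([ 0.00045905, -0.00027471, -0.00146896,  0.00141095,  0.00102927,
       -0.00063937]), 'tau': array([-1.59877436e-03, -4.42342329e+01, -1.78022629e+01, -2.75061320e-04,
        8.43391987e-03,  2.31036523e-05]), 'tcp_pos': array([0.24863497, 0.57268139, 0.24432676]), 'tool_rot': array([ 2.03470883e-01,  9.79080405e-01, -1.00077325e-03, -3.97826376e-04]), 'force': array([ 0.31240364,  0.30879025, -0.15523364]), 'ft_torque': array([-0.01688182,  0.00188722, -0.02426677]), 'gripper_force': 0.0, 'finger_gap': 1.001632080325512}
scene [-0.08592273  0.54366656  0.5290533 ] [-0.37059165  0.77588963 -0.46154493  0.21825077] -0.02462388746859256 [[412.39979123   0.         322.69618777]
 [  0.         412.39979123 196.3551541 ]
 [  0.           0.           1.        ]]
top [0.45139686 0.05622409 0.9472013 ] [-0.70123066  0.71160506 -0.03627625  0.02403825] -0.11297002538063049 [[439.81868315   0.         319.50869718]
 [  0.         439.81868315 198.59337234]
 [  0.           0.           1.        ]]
```

View pics/scene0.png

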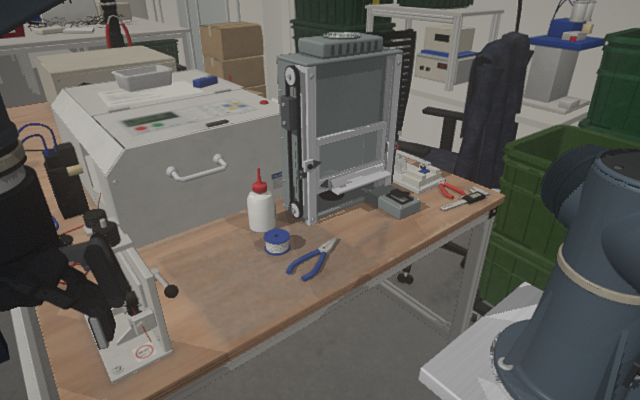

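View pics/top0.png

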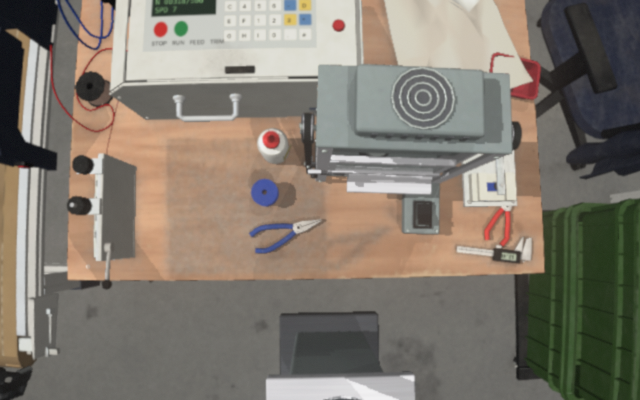

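The scene view shows the hood, with the marker near (310,165), the lip near (360,182) and the control box at (400,200). In the top view the rocker is at (424,215) and the lip's front edge runs along row ~192 from (347,190) to (432,193).

```bash
python3 - <<'E'
from h import *
s=load('top'); 
im=s['pixels'].astype(int)
c=cv2.resize(s['pixels'][140:250,300:460],None,fx=5,fy=5,interpolation=2)[:,:,::-1]; cv2.imwrite('pics/topc.png',c)
for n,u,v,z in [('rock',424,215,.05),('lipL',347,190,.085),('lipR',432,193,.085),('boxNL',405,233,.032),('boxNR',439,233,.032),('spool',265,192,.032)]:
    print(n,plane(s,u,v,z).round(4),dep(s,u,v).round(4))
s=load('scene')
for n,u,v in [('marker',310,166),('postL',312,120),('postL2',308,215),('postR',386,140),('lip',360,183),('rock',400,196),('bottle',262,205)]:
    print(n,dep(s,u,v).round(4))
c=cv2.resize(s['pixels'][130:240,280:430],None,fx=5,fy=5,interpolation=2)[:,:,::-1]; cv2.imwrite('pics/scc.png',c)
E
```

```text
rock [ 0.491 -0.175  0.05 ] [ 0.4911 -0.1754  0.0482]
lipL [ 0.5413 -0.0138  0.085 ] [ 0.5412 -0.0137  0.086 ]
lipR [ 0.5331 -0.1837  0.085 ] [ 0.5381 -0.1985  0.0318]
boxNL [ 0.4548 -0.138   0.032 ] [ 0.4549 -0.1401  0.0219]
boxNR [ 0.4534 -0.2105  0.032 ] [ 0.4535 -0.22   -0.0005]
spool [0.545  0.1535 0.032 ] [0.5481 0.1568 0.0013]
marker [0.5572 0.0553 0.163 ]
postL [0.572  0.0373 0.2577]
postL2 [0.5756 0.049  0.0293]
postR [ 0.5829 -0.2091  0.152 ]
lip [ 0.5392 -0.08    0.0867]
rock [ 0.4806 -0.1613  0.0487]
bottle [0.6127 0.1478 0.075 ]
```

View pics/topc.png

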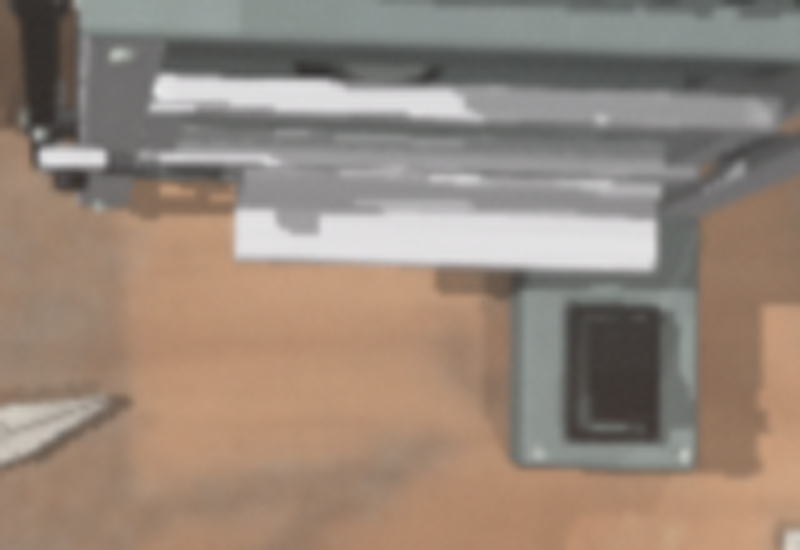

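View pics/scc.png

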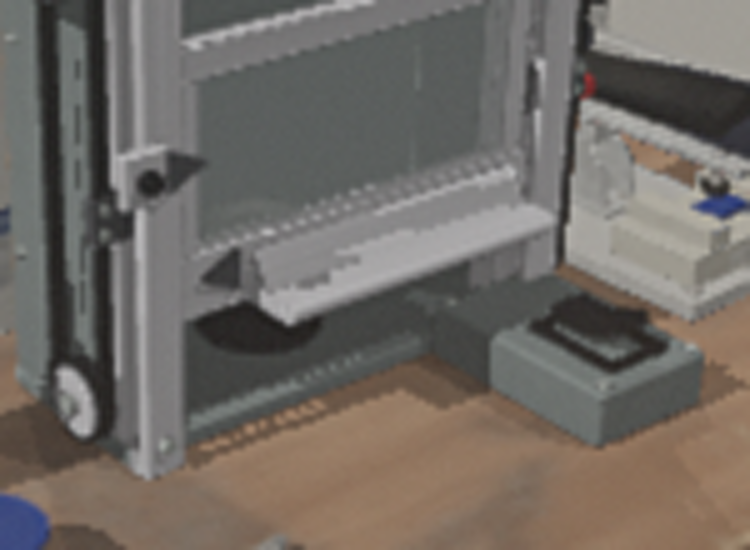

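In the top crop the lip's front corners are at full-image (347,192) and (431.4,194), and the rocker spans (414–432, 201–228). In the scene crop the marker arrow tip is at full (321.4,162.4) and the sash arrow tip at (320.4,185.6).

```bash
python3 - <<'E'
from h import *
s=load('top')
P=lambda u,v,z:plane(s,u,v,z)
c=lambda u,v:(300+u/5,140+v/5)
print('lip',P(*c(235,258),.083),P(*c(657,270),.083))
print('box near',P(*c(517,467),.03),P(*c(693,467),.03),'bezel corners',[P(*c(*q),.037).round(4) for q in((565,305),(662,305),(567,440),(662,440))])
S=load('scene')
a=plane(S,320.4,185.6,.095); print('sash arrow',a, dep(S,318.5,185.6))
# yaw from left-post/frame front points
pts=np.array([dep(S,u,v) for u in range(325,385,4) for v in (131,)]);
for d in (0,.008):
    e,r=ray(S,321.4,162.4); X=a[0]-.008; m=e+r*(X-e[0])/r[0]
print('marker tip',m,'rise',m[2]-.095)
# yaw of the box left/right top, lip
L,Rr=P(*c(235,258),.083),P(*c(657,270),.083); d=L-Rr; yaw=np.arctan2(-d[0],d[1]); print('width',np.hypot(*d[:2]),'yaw',yaw)
# hood roof front edge via top depth
for u in (330,360,400,440,480):
    col=s['depth'][:,u]; z=[dep(s,u,v) for v in range(100,200)]
    h=[q for q in z if q[2]>.36]; print(u,h[-1].round(4) if h else None)
E
```

```text
lip [ 0.53833176 -0.01391354  0.083     ] [ 0.53129419 -0.18297322  0.083     ]
box near [ 0.45406555 -0.13498807  0.03      ] [ 0.45259977 -0.21017987  0.03      ] bezel corners [array([ 0.5213, -0.1559,  0.037 ]), array([ 0.5207, -0.1973,  0.037 ]), array([ 0.4649, -0.1549,  0.037 ]), array([ 0.4641, -0.1953,  0.037 ])]
sash arrow [0.57497284 0.01236114 0.095     ] [0.57454377 0.01830825 0.09707371]
marker tip [0.56697284 0.01600153 0.15718402] rise 0.06218402032049522
width 0.16920609272673034 yaw -0.04160376182310641
330 [0.5701 0.0304 0.3605]
360 [0.4514 0.0562 0.9472]
400 [ 0.5659 -0.0631  0.3703]
440 [ 0.5628 -0.1177  0.3703]
480 [0.4514 0.0562 0.9472]
```

```bash
python3 - <<'E'
from h import *
s=load('top')
print(np.max([dep(s,u,v)[2] for u in range(65,140,2) for v in range(150,290,2)]),dep(s,108,280),dep(s,78,205))
E
python3 -m pendant '[[[0,0,-0.02,0,0,-0.767,0],[0,0,-0.02,0,0,-0.767,0],[0,0,-0.02,0,0,-0.767,0],[0,0,-0.02,0,0,-0.767,0]]]'
```

```text
0.9472012999513312 [0.37568975 0.42904412 0.15667106] [0.50983554 0.4657479  0.2003845 ]
t: 0.5
tcp_pos: [0.2487, 0.5729, 0.3093]
tool_rot: [0.019, 1.0, -0.001, -0.0]
force: [0.8, 1.1, -0.3]
finger_gap: 0.334
gripper_force: 0.0
```

```bash
python3 -m pendant '[[[-0.02,-0.0577,0,0,0,0,0],[-0.02,-0.0577,0,0,0,0,0],[-0.02,-0.0577,0,0,0,0,0],[-0.02,-0.0577,0,0,0,0,0],[-0.02,-0.0577,0,0,0,0,0],[-0.02,-0.0577,0,0,0,0,0],[-0.02,-0.0577,0,0,0,0,0],[-0.02,-0.0577,0,0,0,0,0],[-0.02,-0.0577,0,0,0,0,0],[-0.02,-0.0577,0,0,0,0,0],[-0.02,-0.0577,0,0,0,0,0],[-0.02,-0.0577,0,0,0,0,0],[-0.02,-0.0577,0,0,0,0,0],[-0.02,-0.0577,0,0,0,0,0],[-0.02,-0.0577,0,0,0,0,0],[-0.02,-0.0577,0,0,0,0,0],[0,0,0,0,0,0,0]]]'
python3 - <<'E'
from h import *
s=snap('wrist','wrist1.png'); S=snap('scene'); print(monitor.sense()['tcp_pos'],s['eye'])
E
```

```text
t: 2.2
tcp_pos: [0.4761, -0.1815, 0.3091]
tool_rot: [0.024, 1.0, -0.002, 0.001]
force: [-0.3, 0.9, -0.1]
finger_gap: -0.002
gripper_force: 0.0
[ 0.47364348 -0.17612216  0.30854902] [ 0.4048159  -0.17725954  0.43789312]
```

View pics/wrist1.png

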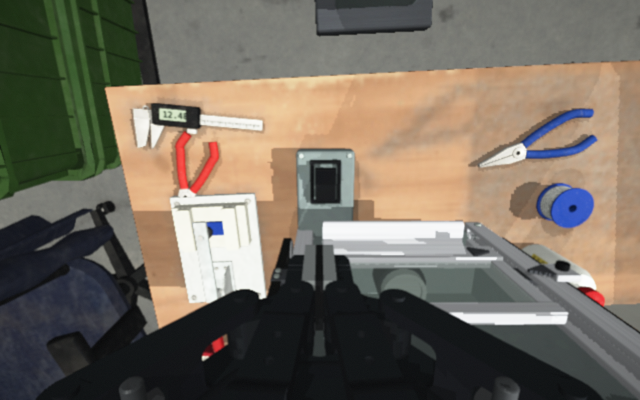

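The wrist view shows the rocker bezel at columns 310–341, rows 160–204, with the closed fingers' tips at about (320,250) and the lip edge at row ~222. I'll cross-check the rocker position from it.

```bash
python3 - <<'E'
from h import *
s=load('wrist')
im=s['pixels'].max(axis=2)[140:225,290:365]; m=(im<60).astype(np.uint8)
n,l,st,ce=cv2.connectedComponentsWithStats(m); i=1+np.argmax(st[1:,4]); x,y,w,h,_=st[i]; print(st[i]+[290,140,0,0,0])
for u,v in((x,y),(x+w,y),(x,y+h),(x+w,y+h)): print(plane(s,290+u,140+v,.037).round(4))
print('ctr',plane(s,290+x+w/2,140+y+h/2,.04).round(4))
for u,v in((325,170),(325,182),(325,195)): print(dep(s,u,v).round(4))
print('lip',[plane(s,u,v,.083).round(4) for u,v in((323,223),(464,222))])
t=monitor.sense(); print(t['tcp_pos'],t['tool_rot'])
E
```

```text
[ 310  160   30   43 1076]
[ 0.464  -0.1928  0.037 ]
[ 0.4658 -0.1547  0.037 ]
[ 0.5209 -0.196   0.037 ]
[ 0.5228 -0.1563  0.037 ]
ctr [ 0.4922 -0.1749  0.04  ]
[ 0.4745 -0.1744  0.0548]
[ 0.4906 -0.175   0.0499]
[ 0.5087 -0.1757  0.0453]
lip [array([ 0.5332, -0.1797,  0.083 ]), array([ 0.5398, -0.0117,  0.083 ])]
[ 0.47364348 -0.17612216  0.30854902] [ 2.20640727e-02  9.99756023e-01  6.84216528e-04 -7.76159910e-04]
```

```bash
python3 -m pendant '[[[-0.004,0.002,0.057,0,0,0,0],[0,0,0.057,0,0,0,0],[0,0,0.057,0,0,0,0],[0,0,0.057,0,0,0,0],[0,0,0.057,0,0,0,0],[0,0,0,0,0,0,0],[0,0,0,0,0,0,0],[0,0,0.005,0,0,0,0],[0,0,0.005,0,0,0,0],[0,0,0,0,0,0,0]]]'
```

```text
t: 3.3
tcp_pos: [0.4782, -0.1743, 0.0752]
tool_rot: [0.021, 1.0, -0.001, 0.002]
force: [0.5, -0.6, 0.3]
finger_gap: -0.0
gripper_force: 0.0
```

```bash
python3 -m pendant '[[[0.001,0,0.005,0,0,0,0],[0.001,0,0.005,0,0,0,0],[0,0,0.005,0,0,0,0],[0,0,0.004,0,0,0,0],[0,0,0.003,0,0,0,0],[0,0,0,0,0,0,0],[0,0,0,0,0,0,0]]]'
```

```text
t: 4.0
tcp_pos: [0.4751, -0.1738, 0.0604]
tool_rot: [0.02, 1.0, -0.001, 0.0]
force: [-9.3, 2.4, 45.4]
finger_gap: 0.003
gripper_force: 22.5
```

```bash
python3 -m pendant '[[[0,0,-0.02,0,0,0,0],[0,0,-0.05,0,0,0,0],[0,0,-0.05,0,0,0,0],[0.0163,0.0386,0,0,0,0,0],[0.0163,0.0386,0,0,0,0,0],[0.0163,0.0386,0,0,0,0,0],[0,0,0,0,-0.935,0,0],[0,0,0,0,-0.935,0,0],[0,0,0,0,-0.935,0,0],[0,0,0,0,-0.935,0,0],[0,0,0,0,-0.935,0,0],[0,0,0,0,-0.935,0,0],[0,0,0,0,-0.935,0,0],[0,0,0,0,0,0,0],[0,0,0,0,0,0,0]]]'
python3 - <<'E'
from h import *
S=snap('scene','s2.png'); t=monitor.sense(); T=R.from_quat(t['tool_rot']).as_matrix(); print(t['q'],t['tcp_pos'],T[:,2],T[:,1])
W=snap('wrist')
a=cv2.resize(S['pixels'][120:230,270:430],None,fx=4,fy=4)
b=W['pixels'][::1,::1][:, :640]; b=cv2.resize(b,(240,150)); 
cv2.imwrite('pics/s2c.png',a[:,:,::-1])
# rocker heights from top
Tp=snap('top')
for v in (208,212,216,220,224): print(v,dep(Tp,424,v).round(4))
E
```

```text
t: 5.5
tcp_pos: [0.4832, -0.0529, 0.2295]
tool_rot: [0.031, 0.959, -0.012, 0.283]
force: [0.1, -0.3, 0.0]
finger_gap: 0.001
gripper_force: 0.0
[-0.46539895  0.26444195  2.19012041  0.95654798  0.25578786 -2.85400394] [ 0.48310113 -0.05299083  0.22895775] [ 0.54038866 -0.0400111  -0.84046369] [ 0.06681861  0.99775482 -0.00453708]
208 [ 0.5053 -0.1746  0.0534]
212 [ 0.4973 -0.1754  0.0491]
216 [ 0.4891 -0.1755  0.0476]
220 [ 0.4808 -0.1754  0.047 ]
224 [ 0.4726 -0.1753  0.0464]
```

View pics/s2c.png

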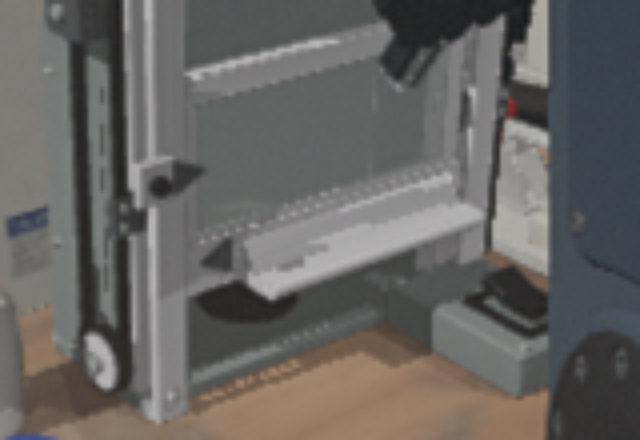

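The rocker's far half now stands up and its near half is level at z≈47 mm, so it is on; the sash is still at the bottom. Joint 6 hit its limit during the tilt, so I'll fit a simple kinematic model to choose a reachable tilt.

```bash
cat > kin.py <<'E'
import numpy as np
from scipy.optimize import least_squares
from scipy.spatial.transform import Rotation as R
rz=lambda a:R.from_euler('z',a).as_matrix(); ry=lambda a:R.from_euler('y',a).as_matrix()
def fk(q,p):
    h,L1,L2,L3,a,b=p; M=rz(q[0]); x=np.array([0,a,h])*1.; x=M@x
    M=M@ry(q[1]); x=x+M@[0,0,L1]; M=M@ry(q[2]); x=x+M@[0,0,L2]
    M=M@rz(q[3]); x=x+M@[0,b,0]; M=M@ry(q[4]); x=x+M@[0,0,L3]; return x,M@rz(q[5])
D=[([.98245643,.52848292,1.43389135,-1.18e-5,1.18137225,-.17853183],[.24863497,.57268139,.24432676],[.203470883,.979080405,-.00100077,-.000397826]),
([-0.46539895,0.26444195,2.19012041,0.95654798,0.25578786,-2.85400394],[0.48310113,-0.05299083,0.22895775],[.031,.959,-.012,.283])]
p=least_squares(lambda p:np.concatenate([fk(q,p)[0]-t for q,t,_ in D]),[.2,.43,.43,.18,.05,.05]).x
if __name__=='__main__':
    print(p,[fk(q,p)[0]-t for q,t,_ in D])
    for q,t,o in D: print((fk(q,p)[1].T@R.from_quat(o).as_matrix()).round(2))
E
python3 kin.py
```

```text
[-0.04081051  0.7115902   0.27702999  0.22364589  0.13982148 -0.02882212] [array([ 4.78404982e-10,  1.78552917e-09, -6.14558709e-10]), array([-5.62277835e-10, -3.60595248e-10,  2.35860581e-10])]
[[ 0. -1. -0.]
 [ 1.  0. -0.]
 [ 0. -0.  1.]]
[[ 0. -1.  0.]
 [ 1.  0. -0.]
 [ 0.  0.  1.]]
```

```bash
G='python3 -c "from station import monitor as m;s=m.sense();print([[round(float(x),5) for x in s[k]] for k in (\"q\",\"tcp_pos\",\"tool_rot\")])"'
python3 -m pendant '[[[0,0,0,0.4,0,0.6,0],[0,0,0,0.4,0,0.6,0],[0,0,0,0.4,0,0.6,0],[0,0,0,0,0,0,0],[0,0,0,0,0,0,0]]]'; eval $G
python3 -m pendant '[[[0.03,0,0.05,0,0,0,0],[0.03,0,0.05,0,0,0,0],[0,0,0,0,0,0,0],[0,0,0,0,0,0,0]]]'; eval $G
```

```text
t: 6.15
tcp_pos: [0.481, -0.0533, 0.2271]
tool_rot: [0.112, 0.954, -0.037, 0.275]
force: [-0.4, 0.1, 0.1]
finger_gap: 0.001
gripper_force: 0.0
[[-0.38463, 0.26794, 2.18519, 0.50331, 0.14793, -2.19936], [0.48104, -0.05329, 0.22713], [0.1123, 0.9541, -0.03704, 0.27517]]
t: 6.55
tcp_pos: [0.4913, -0.0485, 0.202]
tool_rot: [0.111, 0.955, -0.031, 0.274]
force: [-0.3, -0.4, -0.7]
finger_gap: 0.002
gripper_force: 0.0
[[-0.36915, 0.34125, 2.19123, 0.93604, 0.09259, -2.62114], [0.49125, -0.04848, 0.20202], [0.11107, 0.95481, -0.03092, 0.27393]]
```

```bash
G='python3 -c "from station import monitor as m;s=m.sense();print([[round(float(x),5) for x in s[k]] for k in (\"q\",\"tcp_pos\",\"tool_rot\")])"'
python3 -m pendant '[[[0.03,0,-0.02,0,0,0,0],[0,0,0,0,0,1,0],[0,0,0,0,0,1,0],[0,0,0,0,0,1,0],[0,0,0,0,0,1,0],[0,0,0,0,0,1,0],[0,0,0,0,0,1,0],[0,0,0,0,0,1,0],[0,0,0,0,0,1,0],[0,0,0,0,0,1,0],[0,0,0,0,0,1,0],[0,0,0,0,0,1,0],[0,0,0,0,0,1,0],[0,0,0,0,0,1,0],[0,0,0,0,0,1,0]]]'; eval $G
python3 -m pendant '[[[0,0,0,0,0,1,0],[0,0,0,0,0,1,0],[0,0,0,0,0,1,0],[0,0,0,0,0,1,0],[0,0,0,0,0,1,0],[0,0,0,0,0,1,0],[0,0,0,0,0,1,0],[0,0,0,0,0,1,0],[0,0,0,0,0,1,0],[0,0,0,0,0,1,0],[0,0,0,0,0,1,0],[0,0,0,0,0,1,0],[0,0,0,0,0,0,0],[0,0,0,0,0,0,0]]]'; eval $G
```

```text
t: 8.05
tcp_pos: [0.4655, -0.0418, 0.206]
tool_rot: [0.786, 0.553, 0.183, 0.206]
force: [0.3, 1.2, -0.1]
finger_gap: -0.003
gripper_force: 0.0
[[-0.37836, 0.30616, 2.24664, 1.14687, 0.08602, -1.15623], [0.46548, -0.04176, 0.20597], [0.78642, 0.55284, 0.18335, 0.20567]]
t: 9.45
tcp_pos: [0.4655, -0.0417, 0.2057]
tool_rot: [0.956, -0.1, 0.273, 0.035]
force: [-0.6, -0.1, 0.2]
finger_gap: -0.003
gripper_force: 0.0
[[-0.37816, 0.30682, 2.2466, 1.14874, 0.08579, 0.27501], [0.46551, -0.04172, 0.20572], [0.95618, -0.09957, 0.27315, 0.03466]]
```

```bash
G='python3 -c "from station import monitor as m;s=m.sense();print([[round(float(x),5) for x in s[k]] for k in (\"q\",\"tcp_pos\",\"tool_rot\")])"'
python3 -m pendant '[[[0,0,0,0,0.15,0,0],[0,0,0,0,0.15,0,0],[0,0,0,0,0.15,0,0],[0,0,0,0,0.15,0,0],[0,0,0,0,0.15,0,0],[0,0,0,0,0.15,0,0],[0,0,0,0,0.15,0,0],[0,0,0,0,0.15,0,0],[0,0,0,0,0.15,0,0],[0,0,0,0,0.15,0,0],[0,0,0,0,0.15,0,0],[0,0,0,0,0.15,0,0],[0,0,0,0,0,0,0]]]'; eval $G
python3 - <<'E'
from h import *
t=monitor.sense(); print(R.from_quat(t['tool_rot']).as_matrix().round(3))
E
```

```text
t: 10.75
tcp_pos: [0.4653, -0.0393, 0.2046]
tool_rot: [0.928, -0.096, 0.359, 0.04]
force: [-0.3, -0.3, -0.5]
finger_gap: 0.003
gripper_force: 0.0
[[-0.40553, 0.38174, 2.38539, 2.7839, 0.37716, -1.38624], [0.46527, -0.03928, 0.20464], [0.92755, -0.09596, 0.359, 0.03958]]
[[ 0.724 -0.206  0.658]
 [-0.15  -0.978 -0.142]
 [ 0.674  0.005 -0.739]]
```

```bash
python3 -m pendant '[[[-0.034,0.0068,0.0347,0,0,0,0],[-0.034,0.0068,0.0347,0,0,0,0],[-0.034,0.0068,0.0347,0,0,0,0],[-0.034,0.0068,0.0347,0,0,0,0],[0,0,0,0,0,0,0],[0,0,0,0,0,0,0]]]'
python3 - <<'E'
from h import *
t=monitor.sense(); T=R.from_quat(t['tool_rot']).as_matrix(); print(t['q'].round(3),t['tcp_pos'],T.round(3))
for d in ((.527,-.065,.047),):print((T.T@(np.array(d)-t['tcp_pos'])/.8).round(4))
E
```

```text
t: 11.35
tcp_pos: [0.4748, -0.0606, 0.0513]
tool_rot: [0.93, -0.097, 0.352, 0.039]
force: [-0.2, 0.3, 0.7]
finger_gap: -0.002
gripper_force: 0.0
[-0.46   0.957  2.442  2.947  0.975 -1.652] [ 0.47482535 -0.06056678  0.05131016] [[ 0.733 -0.209  0.647]
 [-0.154 -0.978 -0.141]
 [ 0.662  0.004 -0.749]]
[ 0.0451 -0.0082  0.047 ]
```

```bash
python3 -m pendant '[[[0.015,-0.0027,0.0157,0,0,0,0],[0.015,-0.0027,0.0157,0,0,0,0],[0.015,-0.0027,0.0157,0,0,0,0],[0,0,0,0,0,0,0],[0,0,0,0,0,0,0]]]'
python3 - <<'E'
from h import *
t=monitor.sense(); T=R.from_quat(t['tool_rot']).as_matrix(); print(t['q'].round(3),t['tcp_pos'],T.round(3))
for d in ((0,0,.01),):print((T.T@(np.array(d))/.8).round(4))
S=snap('scene','s3.png'); cv2.imwrite('pics/s3c.png',cv2.resize(S['pixels'][120:230,270:430],None,fx=4,fy=4)[:,:,::-1])
E
```

```text
t: 11.85
tcp_pos: [0.5283, -0.0654, 0.0532]
tool_rot: [0.928, -0.096, 0.357, 0.041]
force: [0.0, 0.4, -0.2]
finger_gap: 0.0
gripper_force: 0.0
[-0.4    0.875  2.296  2.965  0.764 -1.589] [ 0.52832145 -0.06543103  0.05323596] [[ 0.727 -0.208  0.655]
 [-0.15  -0.978 -0.145]
 [ 0.67   0.007 -0.742]]
[ 0.0084  0.0001 -0.0093]
```

View pics/s3c.png

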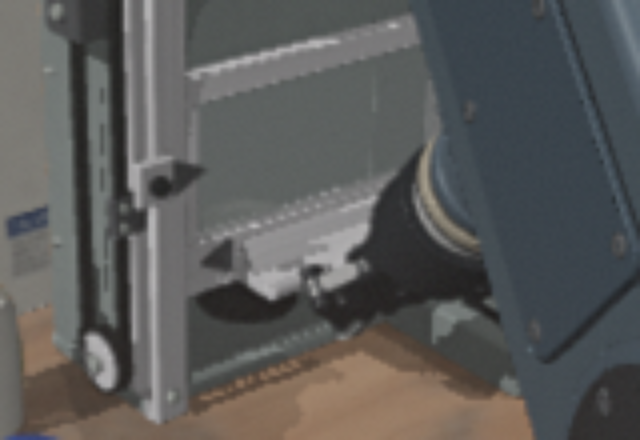

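The fingertips are just below the lip near crop (320,300), and both arrows stay visible at (205,170) and (203,257). Next I push up and watch.

```bash
python3 -m pendant '[[[0.0067,0,-0.0074,0,0,0,0],[0.0067,0,-0.0074,0,0,0,0],[0.0067,0,-0.0074,0,0,0,0],[0.0067,0,-0.0074,0,0,0,0],[0.0067,0,-0.0074,0,0,0,0],[0,0,0,0,0,0,0],[0,0,0,0,0,0,0]]]'
cat > arr.py <<'E'
from h import *
import sys
S=snap('scene','a.png'); g=S['pixels'].max(axis=2)
sub=g[140:200,312:332]
m=(sub<85).astype(np.uint8); n,l,st,ce=cv2.connectedComponentsWithStats(m)
for i in range(1,n):
    if st[i,4]>8: print((st[i]+[312,140,0,0,0]),(ce[i]+[312,140]).round(2))
t=monitor.sense(); T=R.from_quat(t['tool_rot']).as_matrix(); print(t['t'],t['tcp_pos'],t['force'],(T.T@np.array([0,0,.01])/.8).round(4),(T.T@np.array([-.01,0,0])/.8).round(4))
cv2.imwrite('pics/arr_%s.png'%sys.argv[1],cv2.resize(S['pixels'][130:210,280:400],None,fx=6,fy=6,interpolation=2)[:,:,::-1])
E
python3 arr.py 1
```

```text
t: 12.6
tcp_pos: [0.5278, -0.0653, 0.0886]
tool_rot: [0.929, -0.097, 0.354, 0.04]
force: [-1.4, -0.8, -0.6]
finger_gap: -0.001
gripper_force: 0.6
[312 160  10   9  51] [315.41 163.71]
[320 173   8   8  43] [324.16 176.91]
[317 184  15  16 225] [324.31 191.93]
12.65 [ 0.52803012 -0.06535183  0.08834883] [-0.5168951  -0.12432256 -0.02029061] [ 0.0083  0.0001 -0.0093] [-0.0091  0.0026 -0.0081]
```

View pics/arr_1.png

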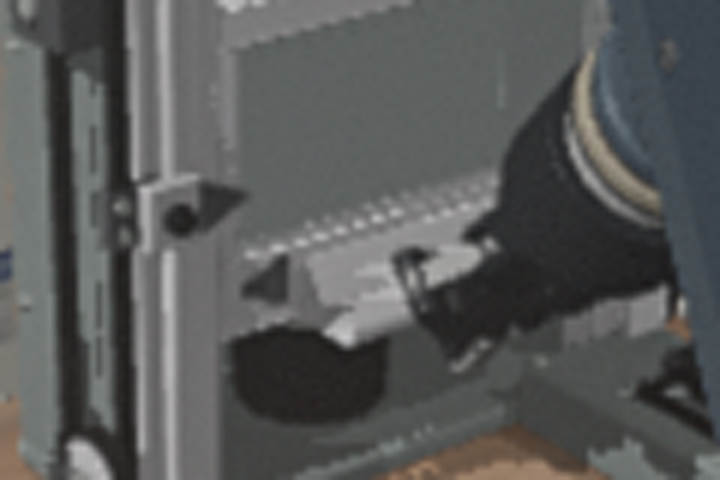

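The marker arrow tip is at full-image (321,162.5). The sash arrow tip has risen to about (320.5,178), and its centroid is at (324.2,176.9).

```bash
python3 - <<'E'
from h import *
S=load('scene')
def onx(u,v,x): e,r=ray(S,u,v); return e+r*(x-e[0])/r[0]
print('sash centroid',onx(324.16,176.91,.575),'tip',onx(320.3,178.2,.575))
print('marker tip',onx(321.2,162.5,.567),onx(321.2,162.5,.567+.004))
im=S['pixels'].max(axis=2); print(im[154:172,308:326])
E
```

```text
sash centroid [0.575      0.00125431 0.11390536] tip [0.575      0.01265112 0.114086  ]
marker tip [0.567      0.0165495  0.15708419] [0.571      0.01332022 0.1548054 ]
[[147 113 107 108 111 108 108 108 100 120 124 109  99  98  99  99 100  97]
 [148 114 106 109 111 109 109 109 102 106 106 106  99  97  97  98  98  97]
 [149 113 106 108 110 109 108 109 102 105 107 104 100  99  98  98  99 100]
 [149 113 106 104 108 109 110 110 102 106 110 107  99  98  98  98  98  98]
 [150 119 114 110 109 107 108 110 102 107 121 111 100  98  98  97  98  99]
 [158 142 151 154 152 116 105 108 103 108 110 106 100  99  99  98  97  98]
 [157 154 146 131 113  83  73  85  89 100 105 104 101  99  99  98  99  98]
 [119 109 108 107 104  67  50  52  60  58  71  77  86  94  99  99  98  98]
 [105 104 105 107 107  69  51  49  50  50  51  52  61  81  96  98  99  99]
 [105 102 103 104 108  71  54  54  51  52  51  56  73  87  97 100  99  97]
 [ 80  54  46  65  97  70  52  53  52  51  62  77  95  99  97  98  99  98]
 [ 53  42  36  41  63  58  52  53  51  62  90 106 101  99  99  99  98  99]
 [ 43  44  38  37  39  59  55  52  64  92 107 105  99  97  97  99  99  97]
 [ 44  38  39  36  45  61  57  68  97 108 109 107 100 101  97  97  99  97]
 [ 57  40  36  46  69  73  77 103 105 109 108  97  96  97  98 100  99  99]
 [ 93  72  66  77  98 101 107 112 104 106 107  97 100  99 100 114 108 110]
 [110 106 109 106 104 108 110 108 101 105 107 102 114 109 111 111 112 133]
 [132 107 105 109 112 111 109 111  97 104 106 108 113 133 132 128 131 167]]
```

```bash
python3 -m pendant '[[[0.0066,0,-0.0074,0,0,0,0],[0.0066,0,-0.0074,0,0,0,0],[0.0066,0,-0.0074,0,0,0,0],[0.0050,0,-0.0056,0,0,0,0],[0.0033,0,-0.0037,0,0,0,0],[0.0025,0,-0.0028,0,0,0,0],[0,0,0,0,0,0,0],[0,0,0,0,0,0,0]]]'
python3 arr.py 2
```

```text
t: 13.45
tcp_pos: [0.5281, -0.0651, 0.1252]
tool_rot: [0.929, -0.097, 0.354, 0.04]
force: [-1.8, 0.7, -1.2]
finger_gap: -0.0
gripper_force: 1.2
[312 158  16  11  91] [319.43 163.03]
[317 169  15  31 367] [323.59 186.18]
13.5 [ 0.52814345 -0.06506966  0.12512127] [-2.32830287 -0.02583467 -0.04345842] [ 0.0083  0.0001 -0.0093] [-0.0091  0.0026 -0.0081]
```

View pics/arr_2.png

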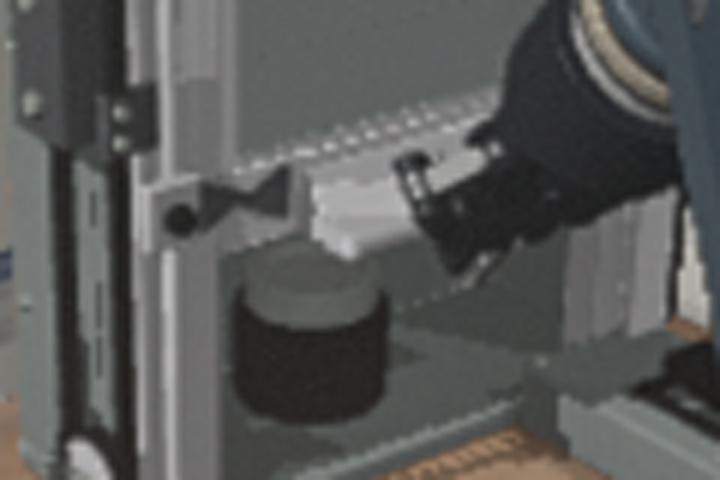

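The sash arrow tip is at about (319,163.3) against the marker's (320.7,162.4). The marker stands 8 mm nearer and the camera looks down, so level needs another 5–6 mm.

```bash
python3 -m pendant '[[[0.0023,0,-0.0026,0,0,0,0],[0.0023,0,-0.0026,0,0,0,0],[0,0,0,0,0,0,0],[0,0,0,0,0,0,0],[0,0,0,0,0,0,0],[0,0,0,0,0,0,0]]]'
python3 arr.py 3; python3 - <<'E'
from h import *
S=load('scene')
def onx(u,v,x): e,r=ray(S,u,v); return (e+r*(x-e[0])/r[0]).round(4)
im=S['pixels'].max(axis=2); 
m=(im[145:180,321:332]<85).astype(np.uint8); n,l,st,ce=cv2.connectedComponentsWithStats(m); i=1+np.argmax(st[1:,4])
print(im[150:172,312:333]); c=ce[i]+[321,145]; print(st[i],c,onx(*c,.575),onx(320.7,162.4,.567))
E
```

```text
t: 14.1
tcp_pos: [0.5282, -0.0652, 0.1306]
tool_rot: [0.929, -0.097, 0.354, 0.04]
force: [-2.5, 1.2, -0.2]
finger_gap: 0.005
gripper_force: 0.9
[312 155  16  14  91] [319.49 162.  ]
[316 167  16  33 400] [323.6  184.78]
14.15 [ 0.52818456 -0.06522205  0.13063238] [-1.95393603  0.54068629  0.05188307] [ 0.0083  0.0001 -0.0093] [-0.0091  0.0026 -0.0081]
[[111 109 108 109 111 125 127 109 100  99  98  99  98  98  96 102 100  99
   96 104 121]
 [112 109 108 108 110 124 126 111  98  98  98  98  97 101 101 113 109 110
  109 110 119]
 [112 109 109 109 110 126 127 110 100  98  98 101 106 123 114 112 131 130
  137 130 122]
 [111 109 107 110 110 124 127 111 115 109 110 110 121 135 130 135 166 158
  177 160 127]
 [112 108 107 109 112 125 128 115 120 135 124 123 131 164 151 157 138 125
  130 126 124]
 [112 108 109 108 113 123 125 124 130 165 137 136 145 133  97  77  89 117
  121 126 137]
 [110 110 108 108 112 121 120 130 135 141 127 125 125  97  63  52  85 120
  115 142 148]
 [106 110 108 108 104 111 120 127 127 128 125 113  94  66  52  54  89 120
   97 111 141]
 [109 110 109 110 101 105 120 127 
[... 606 characters left out ...]
  52  64  91 107 128 128 125 127 126 115 124 129 116 106
   97 105 168]
 [ 39  59  54  51  64  91 106 109 121 126 129 128 128 128 125 124 113  98
   93 104 170]
 [ 43  62  59  67  95 108 108 107 110 127 127 124 123 114  95  81  76  74
   72  91 161]
 [ 69  72  77 104 107 111 112 108 107 121 105  88  81  76  74  74  74  74
   74  74 101]
 [100 100 107 113 103 106 114  96  78  78  75  74  74  73  73  77  76  77
   77  76  75]
 [103 108 111 110  89  76  76  75  71  73  73  73  74  78  82  83  89  90
   92  94  92]
 [110 109 111 111  87  73  73  75  73  74  78  85  84  86  91  94  95  94
   95  96  95]]
[ 0 22 11 13 91] [325.91208791 172.89010989] [ 0.575  -0.0039  0.1226] [0.567  0.018  0.1577]
```

Level to about 1 mm. I'll withdraw straight down, then back.

```bash
python3 -m pendant '[[[-0.008,0,0.009,0,0,0,0],[-0.01,0,0.011,0,0,0,0],[-0.01,0,0.011,0,0,0,0],[0,0,0,0,0,0,0],[-0.027,0.008,-0.024,0,0,0,0],[-0.027,0.008,-0.024,0,0,0,0],[0,0,0,0,0,0,0],[0,0,0,0,0,0,0],[0,0,0,0,0,0,0]]]'
python3 arr.py 4; python3 - <<'E'
from h import *
S=load('scene')
def onx(u,v,x): e,r=ray(S,u,v); return (e+r*(x-e[0])/r[0]).round(4)
im=S['pixels'].max(axis=2)
m=(im[150:165,321:329]<85); v,u=np.nonzero(m); w=85.-im[150:165,321:329][m]
tri=(u.mean()+321,v.mean()+150); print(tri,onx(*tri,.575),onx(320.7,162.4,.567))
T=snap('top'); print([dep(T,424,v)[2].round(4) for v in (208,224)])
E
```

```text
t: 15.05
tcp_pos: [0.4731, -0.0661, 0.0981]
tool_rot: [0.93, -0.097, 0.353, 0.04]
force: [-0.2, -0.6, 0.6]
finger_gap: 0.002
gripper_force: 0.0
[312 155  17  14  91] [319.59 161.91]
[316 167  16  33 411] [323.55 184.5 ]
15.1 [ 0.47300399 -0.06592373  0.09806816] [ 0.36703867  0.06699703 -0.10271159] [ 0.0083  0.0001 -0.0093] [-0.0092  0.0026 -0.0081]
(np.float64(324.8048780487805), np.float64(159.7560975609756)) [ 5.750e-01 -3.000e-04  1.564e-01] [0.567  0.018  0.1577]
[np.float64(0.7414), np.float64(0.7399)]
```

View pics/arr_4.png

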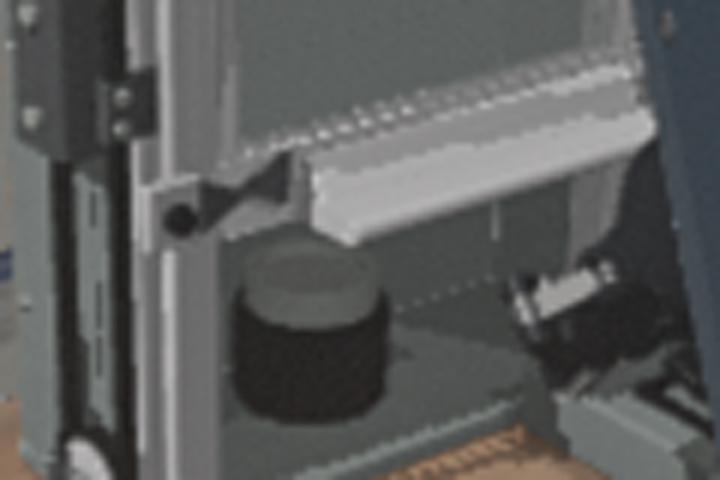

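The sash stands with its arrow at z≈156 mm against the marker's ≈157.5 mm. The hand is clear of everything, and the rocker has not been touched since it was seen on.

```bash
python3 -c "from station import job; print(job.sign_off())"
```

```text
the job is handed in; nothing more can be done
None
```

Job handed in, with no verdict returned: the rocker is on, the sash arrow measured about 1 mm below the marker arrow, the hand is clear, and the arm never went near the bottle, spool or pliers.

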